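# Take the pour-over coffee stack apart

### The arm

A 7-joint arm with a two-finger parallel gripper is mounted at the origin on a cart in front of the work surface, level with it; the furniture and walls round the work are solid. World frame = base frame: x ahead of the robot, y to its left, z up, the work surface at z = 0. Lengths are in m, angles in rad, forces in N, time in s.
With the tool pointing down it reaches from about 0.425 to 0.95 m from the base axis. Payload 4.7 kg.
Tool frame: the origin (TCP) lies on the centre line of the jaws, within the pads' length; the fingertips stand robot.nose_length ahead of it and the grasp point (between the pads) lies 8 mm behind it (robot.nose_length is the distance from the TCP to the fingertips, in m); z points along the fingers, x is the direction in which the jaws open and shut, and the axes are right-handed (so a half turn about z gives the same grasp; the last joint's range is limited). The gripper opens to 85 mm and grips with 20 to 120 N. Pads are 22 mm wide; open, the fingers measure 114 mm over their backs; the gripper's body (76 mm by 85 mm) begins 54 mm behind the grasp point. The pads swing forward as they close: fully open they stand 13 mm farther back than shut.
Start: joints at [-1.263, 0.469, -0.049, 1.532, 0.024, 1.141, -0.082], TCP at [0.223, 0.637, 0.214] pointing down, gripper open.
Joint ranges: [-2.59, 2.59], [-0.33, 1.99], [-1.39, 1.29], [0.1, 2.45], [-1.04, 4.18], [0.21, 1.99], [-2.66, 2.66]. Speed limits (rad/s): [2.57, 2.57, 3.14, 3.14, 3.14, 3.14, 3.14].

### API

Orientations are given as [roll, pitch, yaw] about the fixed x, y, z axes, in that order (R = Rz(yaw) Ry(pitch) Rx(roll)).
In Python, from plant import robot gives the robot as it stands. Calls block until the motion is done:
- robot.goto(position, orientation): joint-space move of the TCP to a pose.
- robot.move_straight(position, vel=0.15, attitude=None, contact_N=None): straight line of the TCP; attitude=None keeps the orientation; vel is the mean speed in m/s. With contact_N (N) it stops when the force on the tool has changed by that much, and returns True; else False.
- robot.move_joints(angles): joint-space move.
- robot.grip(opening, strength=None): opening from 0.0 (shut) to 1.0 (fully open); strength is the grip in N (None keeps the last); returns when the fingers have stopped.
- robot.sleep(seconds).
- robot.inverse_kinematics(position, orientation): joint angles nearest the present ones, or None.
- robot.sense(): the state.
- robot.grab_frame(name): name is "scene" or "top"; returns a dict with "image" (400x640x3 uint8, red, green, blue), "range_z" (400x640 float32, m along the optical axis (not along the pixel's ray), 0 where there is no reading), "fx", "fy", "cx", "cy" (pixels), "dist_coeffs" ([k1, k2, p1, p2, k3] as OpenCV has them; the pictures are not rectified), "R" (3x3) and "t" (3): a world point X has camera coordinates R X + t. Camera axes: x right, y down, z forward; pixel columns grow to the right and rows downward; lengths in m; the calibration is good to about 2 mm. A picture is of the moment at which its call begins.
A pose or a line that the arm cannot do raises robot.IKError and nothing moves.
- robot.close_job(): hands the job in, once; it reports no verdict.
The state is a dict: "t": time; "joint_pos": joint angles; "joint_velocities": joint speeds; "effort": joint torques, N m; "tcp_pos": TCP position; "tcp_rot": TCP orientation; "wrist_force": force on the tool from outside, world axes, zero at the start; "torque": the same for the moment, N m; "opening": opening from 0.0 (shut) to 1.0 (fully open).
Only numpy, scipy, OpenCV 4.12 (cv2) and the standard library are available. Lean on these libraries where they do the work, as an engineer would, in place of code of your own. Each camera call takes 0.05 s, during which the arm holds its last target. There are 200 camera calls.

### The job

Brewing is over: take the pour-over stack on the kitchen scale apart. Stand the steel filter basket in the stoneware bowl, set the porcelain dripper level on top of the tall mug to drip off, stand the steel server upright in the middle of the cork trivet, and close the server with its own lid, pushed fully home. Keep the server upright all the time and leave the tin, the egg cup and the low teacup where they stand.

Things in the scene. Friction and masses are not known exactly. Their poses are not given: they have to be found in the camera images.
- filter: Steel filter basket, flat-bottomed cone 57 mm high, 48 mm wide below, 95 mm at the rim, 90 g; starts standing loosely in the dripper. Origin: centre of its underside, z up. A wire bail arches over it along its x; in the middle a black grip sleeve, 34 mm long along x, 11 mm thick, centre 86 mm above the origin: pinch it from above, closing along the basket's y.
- dripper: White porcelain dripper, open cone, 240 g; starts on the server's rim. Origin: centre of its 104 mm flange's underside, z up; a boss 43 mm wide reaches 10 mm below, the 100 mm rim is 62 mm up, the inner floor 11 mm. A loop handle 12 mm thick (in its x) stands out along its +y to 91 mm, top edge 58 mm up: pinch it from above at y = 76 mm, closing along the dripper's x.
- server: Round steel coffee server, 120 mm wide, 125 mm high, 450 g; starts on a white scale (160 x 135 mm, 20 mm high) under dripper and filter. Origin: centre of its 103 mm wide underside, z up. Straight neck 62 mm wide outside, 52 mm inside, from 94 mm up to the open rim at 125 mm: grasp round the neck from above. Black loop handle along its +y, out to 106 mm.
- server_lid: The server's lid, 70 g: steel disc 62 mm wide, 6.5 mm thick; black knob 22 mm wide, 14 to 34 mm above the origin; tapered plug below (45 mm wide at the disc, 36 mm at its tip, 12 mm deep). Origin: centre of the disc's underside, which lies on the server's rim when home; z up. Starts on the worktop, standing on its plug (origin 12 mm up).
- mug_mouth (a point): Centre of the mouth of the tall plain white mug, green inside: 80 mm wide outside, 91 mm high, loose. This point lies on the axis of the cup at rim height; z up; the mug's handle points along its -y to 72 mm from here.
- rinse_bowl: Empty cream stoneware bowl, 135 mm wide, 53 mm high, loose. Origin: centre of its underside; its inner floor is 17 mm up and flat over a width of about 65 mm.
- trivet: Round cork trivet, 156 mm wide, 10 mm thick, with a dark ring line near its edge; it does not move. Origin: centre of its underside.
- tin: Bystander: food tin, 76 mm wide, 58 mm high, loose. Origin: centre of its underside.
- eggcup: Bystander: turned wooden egg cup, 48 mm wide, 56 mm high, loose. Origin: centre of its underside.
- teacup: Bystander: low wide teacup, white with a dark band, 94 mm wide (119 mm with its handle), 58 mm high, loose; not the mug that is meant. Origin: centre of its underside.

How it is judged:
By the outcome, as a careful person would: the job done as asked, in the order asked, and still so for the second after the job is handed in, with the robot touching nothing.
It also fails if it takes over 122 s, if anything falls off the work surface, if the arm or the gripper's body presses on something with over 40 N, if the wrist force passes 120 N, or if a joint passes its speed limit or range.

## Working session

There is one attempt and no reset: what is moved stays moved. The work goes in short steps, each a Python script; the robot and the scene stay as the last script left them, time stands still between calls to the robot, and variables do not carry over. Pictures are saved under pics/ and viewed, about 12 in all and at most 16, crops included, and the job is handed in when it is done.

```bash
ls; mkdir -p pics; python3 - <<'E'
from plant import robot
import cv2,numpy as np
s=robot.sense();print(s['t'],s['tcp_pos'],s['tcp_rot'],s['opening'],robot.nose_length)
for n in ("scene","top"):
    f=robot.grab_frame(n)
    cv2.imwrite(f"pics/{n}0.png",f["image"][...,::-1]); np.savez(f"pics/{n}0.npz",**f)
    R=np.array(f["R"]);print(n,f["fx"],f["dist_coeffs"],-R.T@np.array(f["t"]),R[2])
E
```

```text
pics
0.0 [0.22281815 0.63649054 0.21243794] [3.14153111e+00 2.00253688e-03 1.23411229e+00] 0.9989114004820259 0.011
scene 390.1457578142881 [-0.08373822  0.          0.          0.          0.        ] [ 0.13508825 -0.73259909  0.78303782] [ 0.39221125  0.69787276 -0.5992862 ]
top 380.5903620099423 [-0.01453079  0.          0.          0.          0.        ] [ 0.43928402 -0.00166722  1.34635036] [ 0.10545376  0.01937794 -0.99423538]
```

View pics/scene0.png

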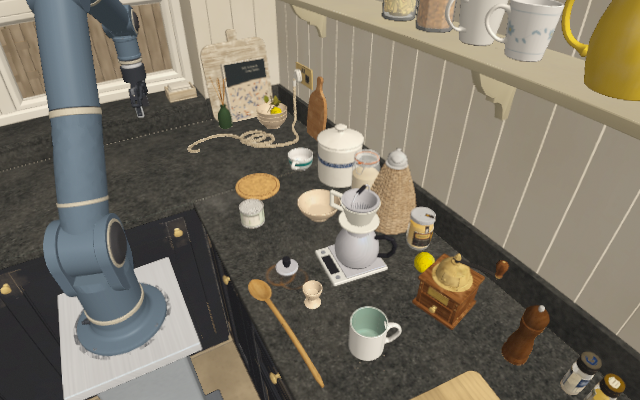

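View pics/top0.png

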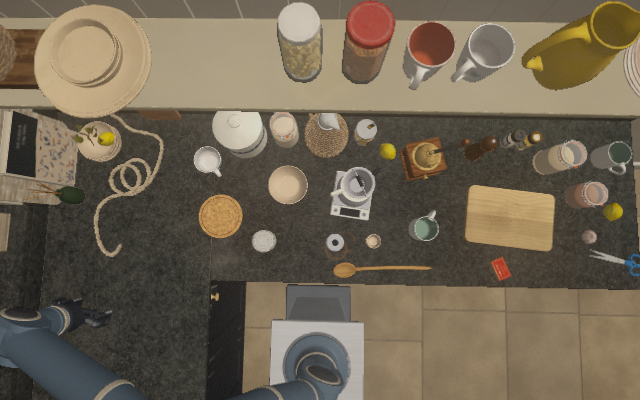

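The two views show the trivet at top(221,216), tin (264,241), bowl (288,185), stack (355,188), lid (335,243), egg cup (374,241), mug (424,229) and teacup (208,160). I'll enlarge both for measuring.

```bash
cat > h.py <<'E'
import cv2,numpy as np
def ray(f,u,v):
    K=np.array([[f["fx"],0,f["cx"]],[0,f["fy"],f["cy"]],[0,0,1.]])
    p=cv2.undistortPoints(np.array([[[u,v]]],float),K,np.array(f["dist_coeffs"],float))[0,0]
    R=np.array(f["R"]);return -R.T@np.array(f["t"]),R.T@np.array([p[0],p[1],1])
def atz(f,u,v,z):
    c,d=ray(f,u,v);return c+d*(z-c[2])/d[2]
def dep(f,u,v):
    c,d=ray(f,u,v);return c+d*float(f["range_z"][int(round(v)),int(round(u))])
def cloud(f):
    v,u=np.mgrid[0:400,0:640];K=np.array([[f["fx"],0,f["cx"]],[0,f["fy"],f["cy"]],[0,0,1.]])
    p=cv2.undistortPoints(np.stack([u.ravel(),v.ravel()],1).astype(float)[:,None],K,np.array(f["dist_coeffs"],float))[:,0]
    z=np.array(f["range_z"]).ravel();P=np.c_[p*z[:,None],z]
    W=(P-np.array(f["t"]))@np.array(f["R"]);W[z==0]=np.nan
    return W.reshape(400,640,3)
def proj(f,X):
    K=np.array([[f["fx"],0,f["cx"]],[0,f["fy"],f["cy"]],[0,0,1.]]);R=np.array(f["R"])
    return cv2.projectPoints(np.array(X,float).reshape(-1,3),cv2.Rodrigues(R)[0],np.array(f["t"],float),K,np.array(f["dist_coeffs"],float))[0][:,0]
def load(n): return dict(np.load(n))
def crop(f,n,u0,v0,u1,v1,s):
    im=cv2.resize(f["image"][v0:v1,u0:u1,::-1],None,fx=s,fy=s,interpolation=cv2.INTER_CUBIC)
    cv2.imwrite(n,im)
def circ(P,r0=None):
    from scipy.optimize import least_squares
    c0=np.r_[P[:,:2].mean(0),r0 or .04]
    g=(lambda c:np.hypot(P[:,0]-c[0],P[:,1]-c[1])-(r0 or c[2]))
    return least_squares(g,c0,loss='soft_l1',f_scale=.002).x
E
python3 - <<'E'
from h import *
t=load("pics/top0.npz");s=load("pics/scene0.npz")
crop(t,"pics/tc.png",190,135,450,265,3);crop(s,"pics/sc.png",230,140,430,365,3)if 0 else crop(s,"pics/sc.png",300,170,430,290,5)
W=cloud(t);W2=cloud(s)
# shelf
m=(W[...,2]>.25);print("shelf x,z",np.nanmin(W[:110,150:500,0][m[:110,150:500]]),np.nanpercentile(W[60:110,180:270,2],[5,50,95]))
for n,u,v,z in [("trivet",221,216,.01),("tin",264,241,.058),("bowl",288,185,.053),("stack",355,188,.2),("lid",335,243,.046),("egg",374,241,.056),("mug",424,229,.091),("teacup",208,160,.058)]:
    print(n,atz(t,u,v,z).round(3),"depth",dep(t,u,v).round(3))
E
```

```text
shelf x,z 0.6997854833216614 [0.58369472 0.58607972 0.5882538 ]
trivet [0.506 0.345 0.01 ] depth [0.506 0.344 0.014]
tin [0.422 0.183 0.058] depth [0.422 0.184 0.052]
bowl [0.615 0.108 0.053] depth [0.619 0.11  0.023]
stack [ 0.589 -0.108  0.2  ] depth [ 0.595 -0.112  0.157]
lid [ 0.42  -0.056  0.046] depth [ 0.42  -0.057  0.045]
egg [ 0.43  -0.187  0.056] depth [ 0.429 -0.19   0.036]
mug [ 0.472 -0.345  0.091] depth [ 0.474 -0.368  0.008]
teacup [0.696 0.387 0.058] depth [0.706 0.401 0.01 ]
```

View pics/tc.png

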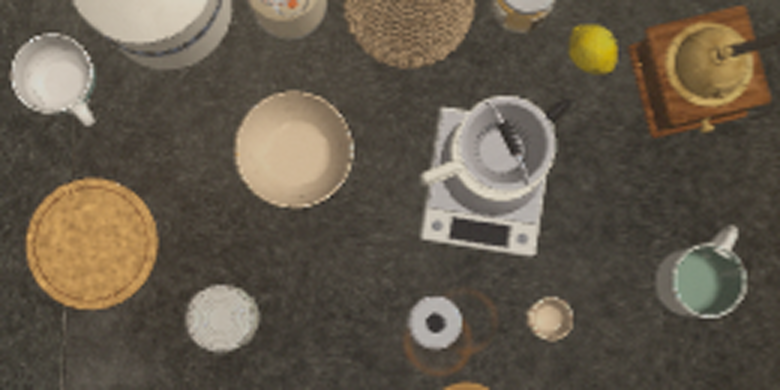

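View pics/sc.png

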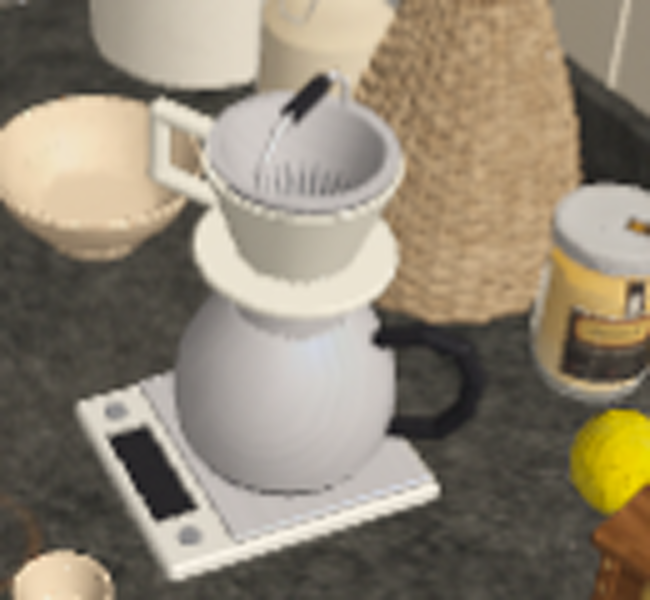

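The crops show the filter sleeve at top(359.7,180.7) and scene(361.8,189.6). The dripper rim is near top(358,184) with its handle tip near (332,194). The mug rim is at (426.7,228.7) with its handle tip near (434,214), and the lid knob is at (335.3,242.7). Next I'll fix the positions.

```bash
python3 - <<'E'
from h import *
t=load("pics/top0.npz");s=load("pics/scene0.npz");W=cloud(t);W2=cloud(s)
def T(u,v):return 190+u/3-.33,135+v/3-.33
def S(u,v):return 300+u/5-.4,170+v/5-.4
p=lambda *a:print(a[0],*[np.round(x,4) for x in a[1:]])
p("sleeve",atz(t,*T(509,137),.247),atz(s,*S(309,98),.242))
p("sleeve ends",atz(t,*T(500,120),.245),atz(t,*T(518,153),.245),"bail",atz(t,*T(490,101),.213),atz(t,*T(526,184),.213))
p("handle tip T",atz(t,*T(427,179),.203),"S",atz(s,*S(163,103),.203))
p("srv handle S", atz(s,*S(472,372),.09))
p("lid",atz(t,*T(436,323),.046),atz(t,*T(435,322),.0185))
p("mug",atz(t,*T(710,281),.091),"handle",atz(t,*T(732,236),.075))
p("trivet",atz(t,*T(92,244),.01));p("bowl",atz(t,*T(294,150),.053))
def fit(n,c,r,z0,z1,r0):
  for nm,w in(("T",W),("S",W2)):
    d=np.hypot(w[...,0]-c[0],w[...,1]-c[1])
    q=w[(d<r)&(d>r0*.8)&(w[...,2]>z0)&(w[...,2]<z1)]
    if len(q)>15: print(n,nm,len(q),circ(q,r0)[:2].round(4),circ(q)[:3].round(4),q[:,2].mean().round(4))
fit("drip rim",(.595,-.115),.056,.200,.212,.049)
fit("flange",(.595,-.115),.06,.142,.152,.051)
fit("mug",(.47,-.35),.046,.086,.096,.039)
fit("bowl",(.615,.11),.075,.048,.058,.066)
fit("srv body",(.595,-.115),.07,.06,.09,.059)
E
```

```text
sleeve [ 0.6057 -0.1163  0.247 ] [ 0.6068 -0.1151  0.242 ]Traceback (most recent call last):
  File "<stdin>", line 7, in <module>
  File "<stdin>", line 5, in <lambda>
    return _wrapfunc(a, 'round', decimals=decimals, out=out)
    return _wrapit(obj, method, *args, **kwds)
    result = getattr(arr, method)(*args, **kwds)
numpy._core._exceptions._UFuncNoLoopError: ufunc 'multiply' did not contain a loop with signature matching types (dtype('<U4'), dtype('float64')) -> None
```

```bash
python3 - <<'E'
from h import *
t=load("pics/top0.npz");s=load("pics/scene0.npz");W=cloud(t);W2=cloud(s)
def T(u,v):return 190+u/3-.33,135+v/3-.33
def S(u,v):return 300+u/5-.4,170+v/5-.4
p=lambda *a:print(*[x if isinstance(x,str) else np.round(x,4) for x in a])
p("sleeve ends",atz(t,*T(500,120),.245),atz(t,*T(518,153),.245),"bail",atz(t,*T(490,101),.213),atz(t,*T(526,184),.213))
p("sleeve ends S",atz(s,*S(285,120),.242),atz(s,*S(333,76),.242))
p("handle tip T",atz(t,*T(427,179),.203),"S",atz(s,*S(163,103),.203))
p("srv handle S", atz(s,*S(472,372),.09))
p("lid",atz(t,*T(436,323),.046),atz(t,*T(435,322),.0185))
p("mug",atz(t,*T(710,281),.091),"handle",atz(t,*T(732,236),.075))
p("trivet",atz(t,*T(92,244),.01));p("bowl",atz(t,*T(294,150),.053))
def fit(n,c,r,z0,z1,r0):
  for nm,w in(("T",W),("S",W2)):
    d=np.hypot(w[...,0]-c[0],w[...,1]-c[1])
    q=w[(d<r)&(d>r0*.8)&(w[...,2]>z0)&(w[...,2]<z1)]
    if len(q)>15: print(n,nm,len(q),circ(q,r0)[:2].round(4),circ(q)[:3].round(4),q[:,2].mean().round(4))
fit("drip rim",(.595,-.115),.056,.200,.212,.049)
fit("flange",(.595,-.115),.06,.142,.152,.051)
fit("mug",(.47,-.35),.046,.086,.096,.039)
fit("bowl",(.615,.11),.075,.048,.058,.066)
fit("srv body",(.595,-.115),.07,.06,.09,.059)
E
```

```text
sleeve ends [ 0.6226 -0.1076  0.245 ] [ 0.5905 -0.1253  0.245 ] bail [ 0.647  -0.1005  0.213 ] [ 0.5638 -0.1371  0.213 ]
sleeve ends S [ 0.5864 -0.1245  0.242 ] [ 0.6277 -0.1055  0.242 ]
handle tip T [ 0.5682 -0.0388  0.203 ] S [ 0.5727 -0.0371  0.203 ]
srv handle S [ 0.6719 -0.1871  0.09  ]
lid [ 0.4223 -0.0564  0.046 ] [ 0.4231 -0.0564  0.0185]
mug [ 0.4744 -0.3529  0.091 ] handle [ 0.5251 -0.3823  0.075 ]
trivet [0.5058 0.3476 0.01  ]
bowl [0.6157 0.1089 0.053 ]
drip rim T 129 [ 0.5939 -0.1137] [ 0.5977 -0.1144  0.045 ] 0.2068
drip rim S 205 [ 0.5948 -0.1144] [ 0.6002 -0.1182  0.0442] 0.2062
flange T 25 [ 0.6054 -0.118 ] [ 0.6042 -0.1174  0.05  ] 0.15
flange S 91 [ 0.604  -0.1142] [ 0.6029 -0.1161  0.049 ] 0.1506
mug T 81 [ 0.4751 -0.3522] [ 0.4751 -0.3522  0.0387] 0.0906
mug S 210 [ 0.4752 -0.3515] [ 0.4752 -0.3515  0.0383] 0.0894
bowl T 184 [0.6164 0.1086] [0.6165 0.1087 0.0644] 0.0523
bowl S 204 [0.6167 0.1102] [0.6165 0.1103 0.0649] 0.0526
srv body T 89 [ 0.6066 -0.1198] [ 0.6027 -0.1171  0.0554] 0.0752
srv body S 351 [ 0.6055 -0.1123] [ 0.6043 -0.1145  0.0568] 0.0742
```

```bash
cat >> h.py <<'E'
from plant import robot
pi=np.pi
def yawfor(p,deg):
    """of yaw and yaw+pi, the one whose IK is nearest the present joints"""
    q0=np.array(robot.sense()["joint_pos"]);best=None
    for d in(deg,deg+180,deg-180):
        y=(np.deg2rad(d)+pi)%(2*pi)-pi
        q=robot.inverse_kinematics(list(p),[pi,0,y])
        if q is not None:
            c=np.abs(np.array(q)-q0).max()
            if best is None or c<best[0]-1e-6: best=(c,y,np.round(q,2))
    print("yaw",best);return best[1]
def st(m=""):
    s=robot.sense();print(m,"t%.1f"%s["t"],"tcp",np.round(s["tcp_pos"],4),"F",np.round(s["wrist_force"],1),"M",np.round(s["torque"],2),"op %.3f"%s["opening"]);return s
def snap(n):
    f=robot.grab_frame(n);k=int(robot.sense()["t"]*10);np.savez(f"pics/{n}{k}.npz",**f);return f
E
python3 - <<'E'
from h import *
y=yawfor([.5,.25,.42],115)
robot.goto([.5,.25,.42],[pi,0,y]); st()
p=np.array([.606,-.1155]); y=yawfor([*p,.36],115.5)
robot.goto([*p,.36],[pi,0,y]); robot.grip(.5); 
print(robot.move_straight([*p,.234],vel=.12,contact_N=6)); st("down")
robot.grip(0,strength=40); st("grip")
print(robot.move_straight([*p,.345],vel=.1)); st("up")
f=snap("scene"); crop(f,"pics/a.png",300,110,430,290,4)
E
```

```text
yaw (np.float64(1.4955737770245738), np.float64(-1.1344640137963147), array([-1.  ,  0.17,  0.55,  1.51, -0.09,  1.48, -1.58]))
 t2.0 tcp [0.4994 0.2512 0.4194] F [ 0.  -1.2 -0.4] M [-0.04  0.02 -0.03] op 0.999
yaw (np.float64(0.8249299392437194), np.float64(-1.1257373675363418), array([-0.49,  0.35,  0.85,  1.5 , -0.27,  1.4 , -0.75]))
False
down t5.1 tcp [ 0.6065 -0.1158  0.2349] F [-0.4 -0.2  0.6] M [-0.04  0.01 -0.03] op 0.501
grip t5.6 tcp [ 0.606  -0.1155  0.2341] F [ 0.4 -0.8 -0.7] M [-0.02 -0.03 -0.06] op 0.003
False
up t6.8 tcp [ 0.6056 -0.1153  0.3442] F [ 0.4  0.2 -0.3] M [ 0.01 -0.02  0.09] op -0.001
```

View pics/a.png

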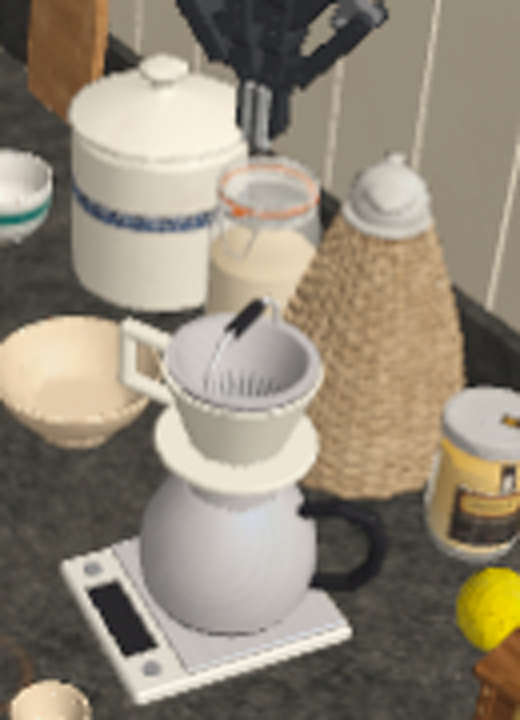

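The gripper closed empty. The filter is still in the dripper, with its sleeve at crop(245,318), and the fingertips are at crop (258,135). I'll check tip and sleeve against their projections.

```bash
python3 - <<'E'
from h import *
import glob
s=robot.sense();k=int(s["t"]*10)
f=load(sorted(glob.glob("pics/scene[1-9]*.npz"))[-1])
def C(u,v):return 300+u/4-.375,110+v/4-.375
p=np.array(s["tcp_pos"])
print("tip proj crop",(proj(f,[p-[0,0,.011],p])-[300,110])*4, s["tcp_rot"])
print("sleeve proj crop",(proj(f,[[.606,-.1155,z] for z in(.242,.232,.222)])-[300,110])*4)
a,b=ray(f,*C(245,318));t=snap("top")
crop(t,"pics/b.png",325,145,395,225,7)
crop(f,"pics/a2.png",320,110,400,215,5)
W=cloud(f);q=W[170:215,340:385].reshape(-1,3)
q=q[(np.hypot(q[:,0]-.606,q[:,1]+.1155)<.03)&(q[:,2]>.222)];print(len(q),q[:,2].max(),np.percentile(q,[10,50,90],axis=0).round(4))
E
```

```text
tip proj crop [[254.72511599 186.23690626]
 [256.0544766  169.34219471]] [ 3.14026258e+00  7.57287405e-04 -1.12568329e+00]
sleeve proj crop [[244.92656588 317.47539092]
 [243.83707781 330.96286862]
 [242.75900702 344.28203429]]
64 0.2509959605093103 [[ 0.5883 -0.1251  0.2416]
 [ 0.6029 -0.1191  0.2466]
 [ 0.6195 -0.1093  0.2489]]
```

View pics/a2.png

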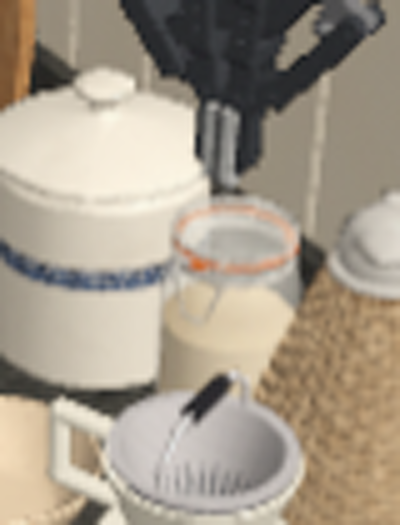

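View pics/b.png

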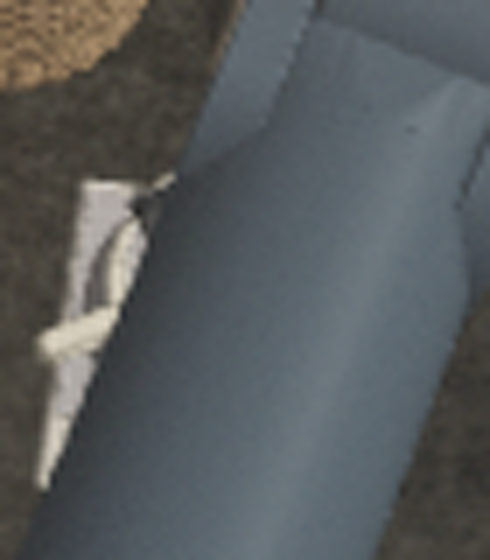

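```bash
python3 - <<'E'
from h import *
import glob
f=load(sorted(glob.glob("pics/scene[1-9]*.npz"))[-1])
W=cloud(f)
for v in range(130,151,2):
    print(v,[(u,*W[v,u].round(3)) for u in (361,363,365,367)])
st()
q=W[90:150,340:385].reshape(-1,3);q=q[(q[:,2]>.3)&(np.hypot(q[:,0]-.606,q[:,1]+.1155)<.05)];print(q[:,2].min(),q[q[:,2]<q[:,2].min()+.03].mean(0))
E
```

```text
130 [(361, np.float64(0.594), np.float64(-0.114), np.float64(0.402)), (363, np.float64(0.599), np.float64(-0.115), np.float64(0.401)), (365, np.float64(0.599), np.float64(-0.121), np.float64(0.404)), (367, np.float64(0.597), np.float64(-0.131), np.float64(0.409))]
132 [(361, np.float64(0.594), np.float64(-0.114), np.float64(0.398)), (363, np.float64(0.596), np.float64(-0.118), np.float64(0.399)), (365, np.float64(0.6), np.float64(-0.121), np.float64(0.399)), (367, np.float64(0.599), np.float64(-0.129), np.float64(0.402))]
134 [(361, np.float64(0.593), np.float64(-0.116), np.float64(0.394)), (363, np.float64(0.596), np.float64(-0.119), np.float64(0.394)), (365, np.float64(0.597), np.float64(-0.125), np.float64(0.397)), (367, np.float64(0.602), np.float64(-0.125), np.float64(0.396))]
136 [(361, np.float64(0.593), np.float64(-0.116), np.float64(0.389)), (363, np.float64(0.595), np.float64(-0.121), np.float64(0.391)), (365, np.float64(0.598), np.float64(-0.125), np.float64(0.392)), (367, np.float64(0.604), np.float64(-0.124), np.float64(0.39))]
138 [(361, np.float64(0.592), np.float64(-0
[... 1235 characters left out ...]
 np.float64(-0.124), np.float64(0.364))]
148 [(361, np.float64(0.841), np.float64(0.212), np.float64(0.133)), (363, np.float64(0.881), np.float64(0.254), np.float64(0.101)), (365, np.float64(0.889), np.float64(0.252), np.float64(0.1)), (367, np.float64(0.895), np.float64(0.249), np.float64(0.1))]
150 [(361, np.float64(0.806), np.float64(0.164), np.float64(0.158)), (363, np.float64(0.805), np.float64(0.152), np.float64(0.164)), (365, np.float64(0.812), np.float64(0.15), np.float64(0.163)), (367, np.float64(0.817), np.float64(0.147), np.float64(0.163))]
 t7.0 tcp [ 0.6057 -0.1153  0.3442] F [-0.3  0.5 -0.4] M [-0.03 -0.01 -0.03] op 0.002
0.3624877320525134 [ 0.60123041 -0.12210395  0.37974652]
```

```bash
python3 - <<'E'
from h import *
import glob
for n in("scene","top"):
    f=load(f"pics/{n}0.npz");W=cloud(f)
    q=W.reshape(-1,3);d=np.hypot(q[:,0]-.2228,q[:,1]-.6365)
    q=q[(d<.065)&(q[:,2]>.16)&(q[:,2]<.36)];z=np.sort(q[:,2]);print(n,len(q),z[:12].round(3))
    l=q[q[:,2]<z[0]+.012];print(l.mean(0).round(3))
E
```

```text
scene 375 [0.245 0.246 0.247 0.247 0.247 0.247 0.247 0.248 0.248 0.249 0.25  0.25 ]
[0.227 0.642 0.252]
top 411 [0.242 0.244 0.245 0.246 0.246 0.246 0.247 0.249 0.25  0.25  0.25  0.251]
[0.235 0.654 0.249]
```

The fingertips sit about 29 mm higher than the reported TCP implies, in both cameras and at two places. So I'll command z lower by 29 mm and check it on this grasp.

```bash
cat >> h.py <<'E'
def G(z): return z-.008-.029   # grasp-point height -> reported TCP z (29 mm tool-length error found in pictures)
E
python3 - <<'E'
from h import *
p=[.606,-.1155]
robot.grip(.5)
print(robot.move_straight([*p,G(.242)],vel=.1,contact_N=6)); st("down")
robot.grip(0,strength=40); s=st("grip")
if s["opening"]>.05:
    print(robot.move_straight([*p,G(.350)],vel=.1)); robot.sleep(.2);st("up")
    f=snap("scene"); crop(f,"pics/c.png",300,110,430,290,3)
E
```

```text
False
down t9.0 tcp [ 0.6064 -0.1157  0.2057] F [0.2 0.4 0.9] M [-0.09 -0.01  0.03] op 0.499
grip t9.4 tcp [ 0.6063 -0.1155  0.2054] F [-0.4  0.4  2. ] M [0.03 0.07 0.  ] op 0.111
False
up t10.8 tcp [ 0.6058 -0.1154  0.3125] F [-0.6 -0.1 -1. ] M [-0.04  0.01 -0.03] op 0.110
```

```bash
python3 - <<'E'
from h import *
b=[.6166,.1093]
robot.move_straight([*b,G(.350)],vel=.2)
robot.move_straight([*b,G(.125)],vel=.2)
print(robot.move_straight([*b,G(.099)],vel=.04,contact_N=3)); st("down")
robot.grip(.45); robot.move_straight([*b,G(.3)],vel=.2)
robot.goto([.5,.15,.35],[pi,0,yawfor([.5,.15,.35],23.8)]);st()
f=snap("top"); t=snap("scene")
a=cv2.resize(f["image"][150:225,265:385,::-1],None,fx=6,fy=6,interpolation=cv2.INTER_CUBIC)
cv2.imwrite("pics/d.png",a)
W=cloud(f);W2=cloud(t)
for nm,w in(("T",W),("S",W2)):
    for n,c,r,z0,z1,r0 in(("drip",(.6,-.115),.056,.203,.212,.049),("filt",(.6166,.1093),.052,.066,.08,.0475),("bowl",(.615,.11),.075,.046,.057,.066)):
        d=np.hypot(w[...,0]-c[0],w[...,1]-c[1]);q=w[(d<r)&(d>r0*.8)&(w[...,2]>z0)&(w[...,2]<z1)]
        if len(q)>10: print(nm,n,len(q),circ(q,r0)[:2].round(4),circ(q).round(4),q[:,2].mean().round(4))
E
```

```text
True
down t14.0 tcp [0.6163 0.1096 0.0659] F [-0.2  0.1  6.6] M [-0.01  0.12  0.03] op 0.111
yaw (np.float64(1.1910577071142745), np.float64(0.41538836197465034), array([-0.81,  0.12,  0.49,  1.72, -0.06,  1.32,  0.11]))
 t16.6 tcp [0.5    0.1497 0.3492] F [ 0.2 -0.1 -0. ] M [-0.03 -0.03  0.  ] op 0.449
T drip 156 [ 0.604  -0.1169] [ 0.6043 -0.1171  0.0471] 0.2073
T filt 185 [0.6152 0.1079] [0.6149 0.1075 0.0434] 0.0743
T bowl 209 [0.6164 0.1086] [0.6166 0.1087 0.0642] 0.0515
S drip 236 [ 0.6041 -0.1165] [ 0.6043 -0.1165  0.0475] 0.2069
S filt 158 [0.6181 0.1062] [0.6144 0.1083 0.0426] 0.0738
S bowl 147 [0.617  0.1108] [0.6159 0.1097 0.0641] 0.0516
```

View pics/d.png

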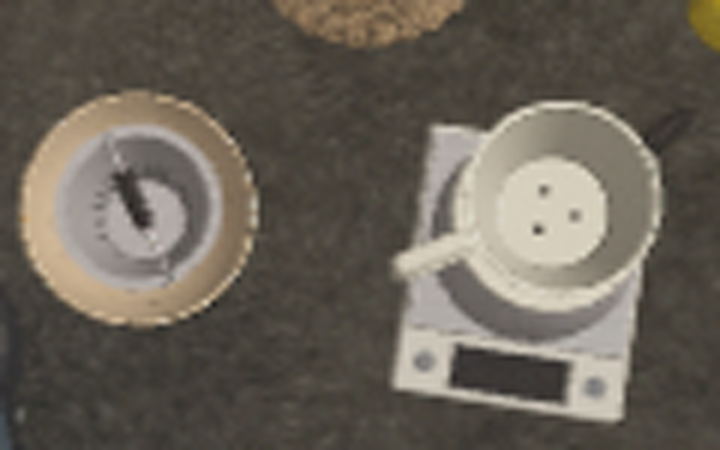

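The filter stands in the bowl, and the contact height confirms the 29 mm. The empty dripper is at crop(565,205) with its handle tip at (400,266). Next is the dripper handle.

```bash
python3 - <<'E'
from h import *
import glob
k=lambda n:load(sorted(glob.glob(f"pics/{n}[1-9]*.npz"),key=lambda x:int(x.split(n)[1][:-4]))[-1])
c=np.array([.6041,-.1167])
for n in("top","scene"):
    f=k(n);w=cloud(f).reshape(-1,3);d=w[:,:2]-c;r=np.hypot(*d.T)
    q=w[(r>.058)&(r<.1)&(w[:,2]>.195)&(w[:,2]<.21)&(w[:,1]>-.09)];m=q.mean(0);print(n,len(q),m.round(4),r[(r>.058)&(r<.1)&(w[:,2]>.195)&(w[:,2]<.21)].max(),np.rad2deg(np.arctan2(*(m[:2]-c)[::-1])))
f=k("top")
for u,v in((402,266),(437,254)):
    x=atz(f,265+u/6-.42,150+v/6-.42,.203)[:2];print(x.round(4),np.hypot(*(x-c)),np.rad2deg(np.arctan2(*(x-c)[::-1])))
for X in([.474,-.352,.3],[.574,-.047,.2],[.5,-.29,.1],[.45,-.28,.1],[.54,-.31,.1],[.506,.348,.15]):
  print(X,[ (d,robot.inverse_kinematics(X,[pi,0,np.deg2rad(d)]) is not None) for d in range(-180,180,30)])
E
```

```text
top 42 [ 0.5752 -0.049   0.2025] 0.08939385593255102 113.12964814663148
scene 54 [ 0.5739 -0.0488  0.2024] 0.0905532864223747 113.93190878477134
[ 0.5694 -0.0375] 0.08647310859608551 113.62816560850197
[ 0.5758 -0.055 ] 0.06786102918545914 114.60681002181876
[0.474, -0.352, 0.3] [(-180, True), (-150, True), (-120, True), (-90, True), (-60, True), (-30, True), (0, True), (30, True), (60, True), (90, True), (120, True), (150, True)]
[0.574, -0.047, 0.2] [(-180, True), (-150, True), (-120, True), (-90, True), (-60, True), (-30, True), (0, True), (30, True), (60, True), (90, True), (120, True), (150, True)]
[0.5, -0.29, 0.1] [(-180, True), (-150, True), (-120, True), (-90, True), (-60, True), (-30, True), (0, True), (30, True), (60, True), (90, True), (120, True), (150, True)]
[0.45, -0.28, 0.1] [(-180, True), (-150, True), (-120, True), (-90, True), (-60, True), (-30, True), (0, True), (30, True), (60, True), (90, True), (120, True), (150, True)]
[0.54, -0.31, 0.1] [(-180, True), (-150, True), (-120, True), (-90, True), (-60, True), (-30, True), (0, True), (30, True), (60, True), (90, True), (120, True), (150, True)]
[0.506, 0.348, 0.15] [(-180, True), (-150, True), (-120, True), (-90, True), (-60, True), (-30, True), (0, True), (30, True), (60, True), (90, True), (120, True), (150, True)]
```

```bash
python3 - <<'E'
from h import *
p=np.array([.5736,-.0471]);y=yawfor([*p,G(.29)],23.7)
robot.goto([*p,G(.29)],[pi,0,y]); 
print(robot.move_straight([*p,G(.191)],vel=.12,contact_N=6)); st("down")
robot.grip(0,strength=100); s=st("grip")
if s["opening"]>.05:
    robot.move_straight([*p,G(.205)],vel=.04); st()
    robot.move_straight([*p,G(.30)],vel=.1); robot.sleep(.3);st("up")
    f=snap("scene");t=snap("top"); crop(f,"pics/e.png",290,100,430,290,3)
    for w in (cloud(f),cloud(t)):
        w=w.reshape(-1,3)
        d=np.hypot(w[:,0]-.604,w[:,1]+.1167);q=w[(d<.058)&(d>.04)&(w[:,2]>.29)&(w[:,2]<.345)]
        if len(q)<20: print(len(q));continue
        for _ in range(4):
            A=np.c_[q[:,:2]-[.604,-.1167],np.ones(len(q))];x=np.linalg.lstsq(A,q[:,2],rcond=None)[0];r=q[:,2]-A@x;q=q[r>-.003 if _<3 else r>-9]
        print("plane",len(q),np.rad2deg(x[:2]).round(2),x[2].round(4),circ(q,.049)[:2].round(4),r.std())
E
```

```text
yaw (np.float64(0.5131086309186135), np.float64(0.4136430327226561), array([-0.5 ,  0.31,  0.64,  1.76, -0.2 ,  1.15,  0.62]))
False
down t18.6 tcp [ 0.5743 -0.0471  0.1548] F [-0.3  0.1  0.1] M [ 0.01 -0.01  0.01] op 0.449
grip t18.9 tcp [ 0.5741 -0.047   0.1549] F [-1.4  1.1  4.9] M [0.01 0.21 0.03] op 0.125
 t19.4 tcp [ 0.5735 -0.0471  0.168 ] F [-0.3  0.1 -1.9] M [0.1  0.04 0.03] op 0.124
up t20.9 tcp [ 0.5735 -0.0471  0.2626] F [ 0.4  0.4 -2.8] M [0.15 0.07 0.03] op 0.126
plane 271 [-1.95 -0.28] 0.3132 [ 0.6031 -0.1173] 0.002076914997107426
plane 83 [-0.94 -1.67] 0.3143 [ 0.6041 -0.1151] 0.0018874548285782802
```

View pics/e.png

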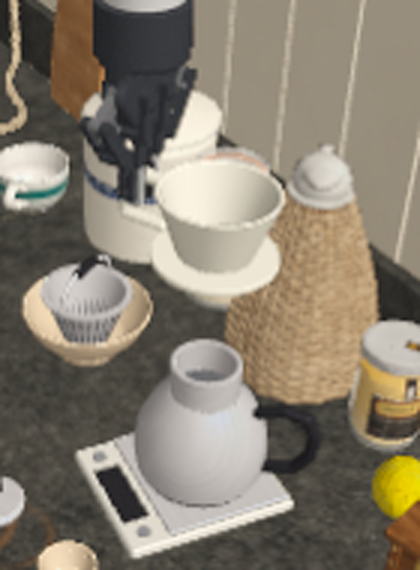

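The dripper is off, about level and held at its handle; the server's neck (crop 206,350) is now free. I'll put the dripper on the mug and fit the neck from the same frames.

```bash
python3 - <<'E'
from h import *
p=[.4451,-.2828]
robot.move_straight([*p,G(.27)],vel=.18)
robot.move_straight([*p,G(.150)],vel=.12)
print(robot.move_straight([*p,G(.128)],vel=.03,contact_N=3)); st("down")
s=robot.sense()["tcp_pos"]
robot.grip(.4); st("open"); robot.move_straight([*p,G(.26)],vel=.15)
robot.goto([.5,.1,.35],[pi,0,yawfor([.5,.1,.35],43)])
f=snap("scene");t=snap("top")
im=cv2.resize(t["image"][170:260,320:450,::-1],None,fx=6,fy=6,interpolation=cv2.INTER_CUBIC)
cv2.imwrite("pics/f.png",im[:,:780])
for n,F in(("S",f),("T",t)):
    w=cloud(F).reshape(-1,3)
    for nm,c,r,z0,z1,r0 in(("drip",(.475,-.352),.06,.146,.160,.049),("neck",(.604,-.116),.04,.138,.150,.030)):
        d=np.hypot(w[:,0]-c[0],w[:,1]-c[1]);q=w[(d<r)&(d>r0*.75)&(w[:,2]>z0)&(w[:,2]<z1)]
        if len(q)<15: print(n,nm,len(q));continue
        A=np.c_[q[:,:2]-c,np.ones(len(q))];x=np.linalg.lstsq(A,q[:,2],rcond=None)[0]
        print(n,nm,len(q),circ(q,r0)[:2].round(4),circ(q).round(4),"tilt",np.rad2deg(x[:2]).round(1),x[2].round(4))
    d=w[:,:2]-[.6045,-.1165];r=np.hypot(*d.T);q=w[(r>.072)&(r<.112)&(w[:,2]>.06)&(w[:,2]<.13)]
    if len(q): print(n,"srv handle",len(q),q.mean(0).round(3),np.rad2deg(np.arctan2(*(q[:,:2]-[.6045,-.1165]).mean(0)[::-1])))
E
```

```text
True
down t24.2 tcp [ 0.4451 -0.2826  0.1   ] F [-1.   1.   5.4] M [0.07 0.04 0.02] op 0.121
open t24.6 tcp [ 0.4443 -0.2819  0.0993] F [1.  0.2 0.2] M [-0.01 -0.05 -0.02] op 0.404
yaw (np.float64(0.8864316695634948), np.float64(0.7504915783575616), array([-1.03,  0.1 ,  0.83,  1.75, -0.08,  1.32,  0.57]))
S drip 393 [ 0.4744 -0.3523] [ 0.4749 -0.3521  0.0469] tilt [-0.2 -0.9] 0.151
S neck 192 [ 0.6044 -0.1169] [ 0.6043 -0.1171  0.0284] tilt [0.1 0.4] 0.1441
S srv handle 121 [ 0.661 -0.19   0.096] -52.27386552377834
T drip 198 [ 0.4748 -0.3512] [ 0.4749 -0.3522  0.047 ] tilt [ 0.4 -0. ] 0.1519
T neck 95 [ 0.604  -0.1174] [ 0.604  -0.1173  0.0283] tilt [0.8 0.5] 0.1453
T srv handle 36 [ 0.659 -0.186  0.108] -51.92251183572952
```

View pics/f.png

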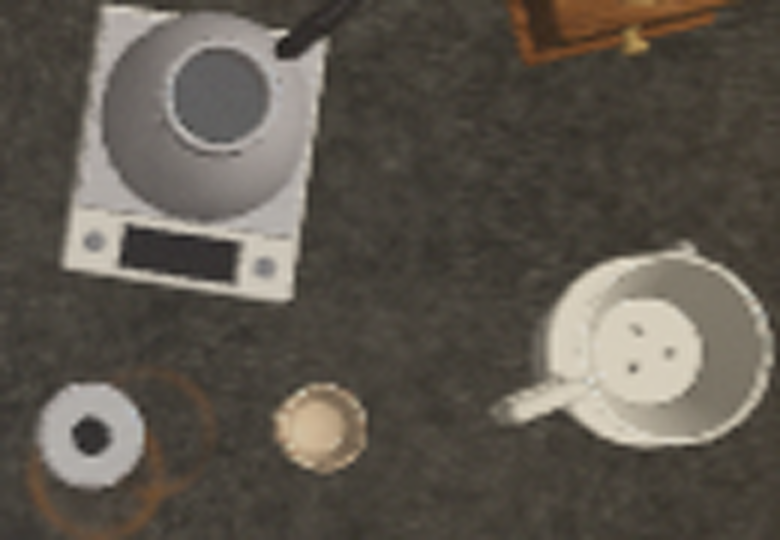

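The dripper sits level on the mug, with its centre at the mug's axis. Now the server.

```bash
python3 - <<'E'
from h import *
# trivet centre by colour in the first top picture (unobstructed)
t=load("pics/top0.npz");hsv=cv2.cvtColor(t["image"],cv2.COLOR_RGB2HSV)
m=((hsv[...,0]<25)&(hsv[...,1]>80)&(hsv[...,2]>90)).astype(np.uint8);m[:190]=0;m[245:]=0;m[:,:192]=0;m[:,250:]=0
(cx,cy),(a,b),_=cv2.fitEllipse(max(cv2.findContours(m,0,1)[0],key=len));c=atz(t,cx,cy,.01);print("trivet",cx,cy,a,b,c.round(4))
p=np.array([.6042,-.1171]);y=yawfor([*p,G(.25)],38)
robot.grip(1.0)
robot.goto([*p,G(.25)],[pi,0,y])
print(robot.move_straight([*p,G(.130)],vel=.12,contact_N=8)); st("down")
robot.grip(0,strength=80); s=st("grip")
if .6<s["opening"]<.85:
    robot.move_straight([*p,G(.15)],vel=.06); st()
    robot.move_straight([*p,G(.28)],vel=.12); st("up")
    q=[.506,.3475]
    robot.move_straight([*q,G(.28)],vel=.18); st()
    robot.move_straight([*q,G(.135)],vel=.12); f=snap("scene")
    print(robot.move_straight([*q,G(.112)],vel=.03,contact_N=5)); st("placed")
E
```

```text
trivet 220.11880493164062 215.80670166015625 43.006011962890625 44.1217155456543 [0.5065 0.3484 0.01  ]
yaw (np.float64(0.6223718190182398), np.float64(0.6632251157578453), array([-0.53,  0.5 ,  0.93,  1.72, -0.44,  1.14,  1.19]))
False
down t30.0 tcp [ 0.6048 -0.1174  0.0938] F [ 0.2 -0.7  0.1] M [-0.   -0.04  0.02] op 0.999
grip t30.3 tcp [ 0.6052 -0.117   0.0942] F [-0.6  1.   5.9] M [ 0.09  0.21 -0.04] op 0.696
 t30.8 tcp [ 0.604  -0.117   0.1129] F [-0.2 -0.5 -6.3] M [ 0.03  0.08 -0.01] op 0.690
up t32.0 tcp [ 0.6036 -0.1168  0.242 ] F [-0.7 -0.2 -6.6] M [-0.01  0.04 -0.  ] op 0.699
 t34.8 tcp [0.5063 0.3467 0.2431] F [ 0.2 -1.2 -5.6] M [-0.01 -0.02  0.07] op 0.691
True
placed t36.8 tcp [0.506  0.3477 0.0841] F [-0.2  0.2  3.8] M [-0.26  0.28 -0.04] op 0.695
```

```bash
python3 - <<'E'
from h import *
robot.grip(1.0); st("open")
robot.move_straight([.506,.3475,G(.25)],vel=.15); st()
p=[.4225,-.0564]
for z in(.041,.15):print([(d,robot.inverse_kinematics([*p,G(z)],[pi,0,np.deg2rad(d)]) is not None) for d in range(-90,91,15)])
f=snap("scene");t=snap("top")
for n,F in(("S",f),("T",t)):
    w=cloud(F).reshape(-1,3)
    for nm,c,r,z0,z1,r0 in(("neck",(.506,.348),.04,.128,.140,.030),("knob",p,.015,.042,.05,.011),("disc",p,.036,.014,.022,.031)):
        d=np.hypot(w[:,0]-c[0],w[:,1]-c[1]);q=w[(d<r)&(d>r0*(.75 if nm!="knob" else 0))&(w[:,2]>z0)&(w[:,2]<z1)]
        if len(q)<8: print(n,nm,len(q));continue
        print(n,nm,len(q),q.mean(0).round(4),circ(q,r0)[:2].round(4),circ(q).round(4))
E
```

```text
open t37.1 tcp [0.5044 0.3472 0.0825] F [-0.1  0.7  0.7] M [-0.    0.02 -0.02] op 1.003
 t38.2 tcp [0.5053 0.3473 0.212 ] F [-0.4  0.6  0.5] M [ 0.04 -0.01  0.03] op 0.997
[(-90, True), (-75, True), (-60, True), (-45, True), (-30, True), (-15, True), (0, True), (15, True), (30, True), (45, True), (60, True), (75, True), (90, True)]
[(-90, True), (-75, True), (-60, True), (-45, True), (-30, True), (-15, True), (0, True), (15, True), (30, True), (45, True), (60, True), (75, True), (90, True)]
S neck 105 [0.504  0.3445 0.1328] [0.5044 0.3463] [0.5044 0.3461 0.029 ]
S knob 41 [ 0.4221 -0.0572  0.0464] [ 0.4272 -0.055 ] [ 0.4227 -0.0568  0.0078]
S disc 119 [ 0.4192 -0.0615  0.0187] [ 0.4241 -0.053 ] [ 0.4224 -0.0559  0.0272]
T neck 69 [0.5137 0.3417 0.1343] [0.5048 0.3475] [0.506  0.3464 0.0284]
T knob 25 [ 0.4228 -0.0567  0.0462] [ 0.4181 -0.0581] [ 0.4229 -0.0573  0.0075]
T disc 83 [ 0.4232 -0.0558  0.0182] [ 0.4223 -0.0572] [ 0.4227 -0.0566  0.027 ]
```

```bash
python3 - <<'E'
from h import *
p=[.4227,-.0567]; y=yawfor([*p,G(.2)],0)
robot.goto([*p,G(.2)],[pi,0,y]); robot.grip(.6)
print(robot.move_straight([*p,G(.041)],vel=.12,contact_N=6)); st("down")
robot.grip(0,strength=60); s=st("grip")
if .2<s["opening"]<.35:
    robot.move_straight([*p,G(.25)],vel=.15); st("up")
    q=[.505,.3467]
    robot.move_straight([*q,G(.25)],vel=.2)
    robot.move_straight([*q,G(.185)],vel=.12); robot.sleep(.2)
    f=snap("scene"); crop(f,"pics/g.png",215,110,315,230,4)
    st("above")
E
```

```text
yaw (np.float64(0.4682596154908629), np.float64(0.0), array([-1.02,  0.23,  1.23,  2.19, -0.28,  0.89,  0.38]))
False
down t41.7 tcp [ 0.4231 -0.0567  0.0044] F [ 1.2 -0.8 -0.7] M [-0.01 -0.03  0.03] op 0.599
grip t42.1 tcp [ 0.4229 -0.0566  0.0045] F [-1.   0.6  5.1] M [ 0.08  0.23 -0.  ] op 0.233
up t43.6 tcp [ 0.4221 -0.0567  0.2125] F [-0.9 -0.1 -0.3] M [ 0.04  0.01 -0.  ] op 0.230
above t46.8 tcp [0.5054 0.3469 0.1488] F [ 0.4  1.  -1. ] M [-0.04 -0.    0.04] op 0.229
```

View pics/g.png

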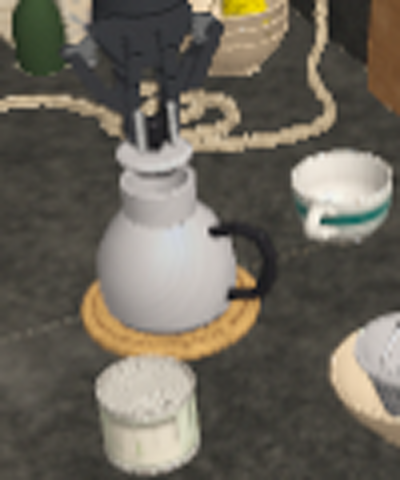

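The lid at crop(155,155) is level over the neck at (157,180), and the server stands on the trivet. Lowering the lid and pressing it.

```bash
python3 - <<'E'
from h import *
q=[.505,.3467]
print(robot.move_straight([*q,G(.150)],vel=.03,contact_N=5)); s=st("touch")
print(robot.move_straight([*q,G(.150)],vel=.02,contact_N=25)); st("press; home expects z %.4f"%G(.164))
E
```

```text
True
touch t47.5 tcp [0.5048 0.3467 0.1276] F [-1.5 -0.7  5.3] M [-0.09  0.17 -0.04] op 0.233
True
press; home expects z 0.1270 t47.9 tcp [0.5051 0.3468 0.1277] F [-1.9 -1.   6.4] M [-0.17  0.42  0.01] op 0.227
```

```bash
python3 - <<'E'
from h import *
q=[.505,.3467]
robot.grip(.6);st("open");robot.move_straight([*q,G(.30)],vel=.15)
robot.goto([.45,.1,.4],[pi,0,yawfor([.45,.1,.4],0)]);st("away")
f=snap("scene");t=snap("top")
a=cv2.resize(f["image"][130:365,220:420,::-1],None,fx=2.5,fy=2.5,interpolation=cv2.INTER_CUBIC)
cv2.imwrite("pics/h.png",a)
for n,F in(("S",f),("T",t)):
    w=cloud(F).reshape(-1,3)
    for nm,c,r,rin,z0,z1,r0 in(("knob",(.505,.347),.016,0,.16,.18,.011),("disc",(.505,.347),.037,.018,.136,.148,.031),("drip",(.475,-.352),.06,.037,.146,.160,.049),("filt",(.6166,.1093),.052,.038,.066,.08,.0475)):
        d=np.hypot(w[:,0]-c[0],w[:,1]-c[1]);k=w[(d<r)&(d>=rin)&(w[:,2]>z0)&(w[:,2]<z1)]
        if len(k)<8: print(n,nm,len(k));continue
        A=np.c_[k[:,:2]-c,np.ones(len(k))];x=np.linalg.lstsq(A,k[:,2],rcond=None)[0]
        print(n,nm,len(k),"c",circ(k)[:2].round(4),"z %.4f"%np.median(k[:,2]),"tilt",np.rad2deg(x[:2]).round(1))
E
```

```text
open t48.3 tcp [0.5047 0.3468 0.1267] F [-0.4  0.  -0.5] M [-0.   -0.   -0.01] op 0.602
yaw (np.float64(0.6436713302150521), np.float64(0.0), array([-1.62, -0.18,  1.17,  1.76,  0.17,  1.45, -0.48]))
away t50.4 tcp [0.4495 0.1015 0.3998] F [-0.4 -0.  -0.2] M [ 0.02  0.03 -0.03] op 0.604
S knob 30 c [0.5037 0.3459] z 0.1672 tilt [ 5.  11.8]
S disc 91 c [0.5031 0.3449] z 0.1411 tilt [0.9 1.6]
S drip 398 c [ 0.4748 -0.352 ] z 0.1512 tilt [-0.4 -0.9]
S filt 189 c [0.6148 0.1079] z 0.0747 tilt [-0.1 -1.4]
T knob 38 c [0.5054 0.3457] z 0.1689 tilt [4.9 7.4]
T disc 193 c [0.5052 0.3464] z 0.1417 tilt [ 0.5 -0.7]
T drip 196 c [ 0.4749 -0.3522] z 0.1519 tilt [0.2 0.4]
T filt 187 c [0.615  0.1076] z 0.0740 tilt [ 0.3 -0.1]
```

View pics/h.png

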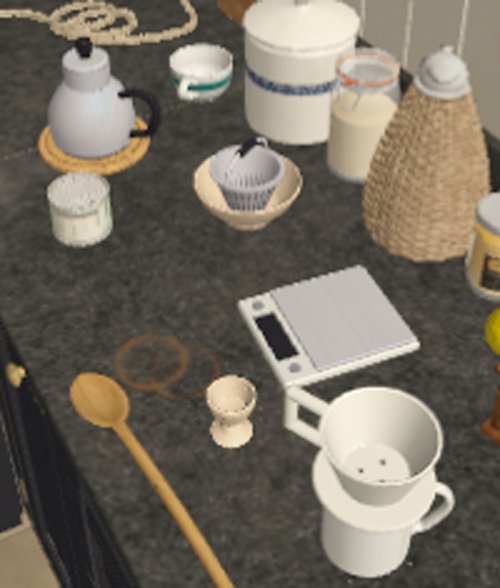

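Everything is in place: lid disc top at 141.5 mm (home is 141.5), dripper level, filter standing in the bowl, bystanders unmoved. Handing in.

```bash
python3 -c "
from h import *
robot.close_job();st('done')"
```

```text
the job is handed in; nothing more can be done
the job is handed in; nothing more can be done
```

The stack is taken apart as asked and the job is handed in, after about 51 s of robot time against the 122 s limit. The order was filter into the bowl, dripper onto the mug, server onto the trivet, lid onto the server.

**Last checks, from both cameras with the arm clear:**
- **Lid:** the top of its disc is at 141–142 mm, where fully home is 141.5 mm. It first touched at about the expected home height. I then pressed with a 25 N stop, which tripped without further travel, though the force read back afterwards was only 6.4 N.
- **Dripper:** tilt is at most 1°, and its centre is within 1 mm of the mug's axis.
- **Filter:** it stands upright in the bowl, about 2 mm off the bowl's centre.
- **Server:** it stands upright, 2 to 3 mm off the trivet's centre.
- **Bystanders:** the tin, egg cup and teacup look unmoved in the final picture; I did not measure them again.

**What disagreed:** the reported tool position was wrong along the fingers, with the fingertips about 29 mm higher than stated. The first grasp at the filter therefore closed empty without touching anything. I corrected for the 29 mm from then on, and the placing contact heights agreed with the correction.

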